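Load a polished mount and shuttle it under the surface scanner

TASK

Take the red mount out of the tray and set it flat, polished face up, in the round pocket of the scanner's shuttle. Then push the shuttle along its channel under the low scan head, past the resistance of the index roller, until the roller has clicked into its groove and the shuttle is fully home, and leave it there; push gently, never harder than 15 N. The mount must not rub on the scan head; the other mounts and the loupe stay where they are.

Things in the scene. Friction and masses are not known exactly. Their poses are not given: they have to be found in the camera images.
- red_mount: red resin disc (mounted specimen), 30 mm across, 13 mm high, polished face up; origin at the centre of its underside, z up. It lies on the 3 mm floor of a grey tray (outer walls 26 mm high, middle divider 16 mm), about 35 mm from divider and long wall, in a row of three discs 58 mm apart
- amber_mount: amber resin disc, 30 mm across, 15 mm high, in the same row of the tray; origin at the centre of its underside
- green_mount: green resin disc, 30 mm across, 18 mm high, in the same row of the tray; origin at the centre of its underside. The three discs of the row stand in a line; which is in the middle varies
- loupe: black stand magnifier, 39 mm across, 38 mm high, standing on the bench to the right of the scanner; origin at the centre of its underside
- shuttle: dark steel plate 168 x 60 x 12 mm, 0.4 kg, loose in the scanner's channel; origin on its underside below the centre of its round pocket, x towards its nose (which ends at x = +82 mm, ramped over the last 14 mm of its top), z up. The pocket is 32.4 mm wide, 5 mm deep (floor at z = 7 mm), with a 1 mm chamfer. A groove for the index roller runs across the top from x = +38 to +52 mm
- push_face (a point): middle of the shuttle's rear face, where it is pushed: 12 mm above its underside, at x = -86 mm of the shuttle. Here a blue upright tab, 26 mm wide, 9 mm thick, stands to 35 mm above the underside, its rear flush with the plate. Smooth and slippery, as the whole shuttle (friction about 0.25). Axes as the shuttle's
- scanner: white bridge-type surface scanner fixed on the bench; origin on the bench below the middle of the bridge's front face, x along the channel in the direction of pushing, z up. Aluminium bed 100 mm wide from x = -188 to +160 mm, its top (the shuttle slides on it) at z = 14 mm. Bridge: x = 0 to 53 mm, 146 mm wide, top at z = 81 mm, with a round sensor barrel to 123 mm
- throat (a point): on the bed, at the middle of the bridge's front face; axes as the scanner's. Clear height under the bridge 23.5 mm: a 13 mm mount flat in the pocket passes with 3.5 mm to spare. Steel rails 9 mm high guide the shuttle, with 3 mm of play on each side in front; a lead-in from x = -12 to +12 mm narrows this to 1 mm on each side. In the channel the shuttle slides with 1 to 2 N
- index_zone (a point): on the bed, middle of the zone in which the nose meets the rigid stop of the black index block, 112 mm behind the bridge's front face. The block is clamped anywhere within 14 mm before or behind this point; its setting is not measured and must be felt. Home, the pocket's centre is 16 to 44 mm behind the front face and the push tab at least 42 mm before it
- stereo_microscope: white stereo microscope standing on the bench to the right of the scanner; origin under it on the bench. An obstacle: its eyepieces, 330 to 395 mm above the bench, reach 163 mm towards the robot from the origin (x = -163 mm, 61 mm to either side), its stand 109 mm (25 mm high, 140 mm to either side)
- roller_path (a point): on the shuttle's top at the front edge of its groove; axes as the shuttle's. The index block carries a spring roller (4 to 5.5 N downwards). It begins to climb the nose ramp 35 mm before home (push of 4 to 8 N over 14 mm), rides on the nose (2 to 4 N), drops into the groove over the last 5 mm (nearly no force), then the nose meets the stop and the force rises steeply
- grey_mount: light grey resin disc, 30 mm across, 17 mm high, in the other row of the tray; origin at the centre of its underside
- black_mount: black resin disc, 30 mm across, 12 mm high, in the other row of the tray; origin at the centre of its underside

How it is judged:
By the outcome, as a careful person would: the job done as asked, in the order asked, and still so for the second after the job is handed in, with the robot touching nothing.
It also fails if it takes over 54 s, if anything falls off the work surface, if the arm or the gripper's body presses on something with over 40 N, if the wrist force passes 120 N, or if a joint passes its speed limit or range.

ROBOT

A 7-joint arm with a two-finger parallel gripper is mounted at the origin on a cart in front of the work surface, level with it; the furniture and walls round the work are solid. World frame = base frame: x ahead of the robot, y to its left, z up, the work surface at z = 0. Lengths are in m, angles in rad, forces in N, time in s.
With the tool pointing down it reaches from about 0.4 to 0.85 m from the base axis. Payload 4.5 kg.
Tool frame: the origin (TCP) lies where the fingers leave the gripper's body, on its centre line; the fingertips stand 64 mm ahead of it and the grasp point (between the pads) lies 45 mm ahead of it; z points along the fingers, y is the direction in which the jaws open and shut (so a half turn about z gives the same grasp; the last joint's range is limited). The gripper opens to 88 mm and grips with 3 to 60 N. Pads are 18 mm wide; open, the fingers measure 123 mm over their backs; the gripper's body (75 mm by 187 mm) begins 45 mm behind the grasp point.
Start: joints at [-1.214, 0.689, -0.195, 1.565, 0.157, 0.902, -0.215], TCP at [0.198, 0.593, 0.303] pointing down, gripper open.
Joint ranges: [-3.01, 3.01], [-0.46, 2.08], [-1.47, 1.51], [0.13, 2.56], [-1, 4.14], [0.04, 2.09], [-2.66, 2.66]. Speed limits (rad/s): [2.57, 2.57, 3.14, 3.14, 3.14, 3.14, 3.14].

INTERFACE

Orientations are given as a unit quaternion [x, y, z, w].
In Python, from plant import monitor, snapshot, workorder, finder gives the robot as it stands.
- The arm moves only by the tool carry_out, never from a script. Its argument "motion" is one flat list of numbers, 6 for each row, row after row: the shift along the tool's x, y, z in cm, then the turn, a rotation vector about the tool's x, y, z in rad. In form: [x, y, z, rx, ry, rz, x, y, z, rx, ry, rz, ...]. A call has 1 to 8 rows; each row shifts and turns the commanded pose from where the row before left it, along the tool's axes as they then stand; what a row does not reach is not made up. A row lasts 1/8 s, in which the tool goes at most 62.5 mm and 10.7 degrees, less where a joint would pass 70% of its speed; a pose out of reach is approached as far as the arm can. A call with a gripper value outside its range is refused whole. "hand" is the finger opening in cm, from 0 to 8.81, set as the call begins (left out, the last holds). The fingers move at their own pace and stop on an object; "grip_force" is the grip in N (left out, the last holds). Time passes only in rows, so rows that do not move let the fingers close. It gives the time, the measured TCP pose, the force and the opening at its end, in the units of the state.
- monitor.get_state(): the state, without advancing time (a new reading comes with each control period).
- snapshot(name): name is "scene" or "top"; returns a dict with "frame" (420x560x3 uint8, red, green, blue), "range_z" (420x560 float32, m along the optical axis (not along the pixel's ray), 0 where there is no reading), "fx", "fy", "cx", "cy" (pixels), "rvec" (rotation vector, rad) and "tvec" (3), from world to camera coordinates, as OpenCV has them. Camera axes: x right, y down, z forward; pixel columns grow to the right and rows downward; lengths in m; the calibration is good to about 2 mm. A picture is of the moment at which its call begins.
- workorder.finish_job(): hands the job in, once; it reports no verdict.
Trained networks look in a picture, given as the dict that the camera call returned (one of the last four; its "shot" number tells which), for a name from the list of things; names that differ only in an ending like _2 or _b are one class to them, and where a whole thing is asked for, a point or a joint stands for the part that bears it (a point fixed in the world has none). Each returns a list of dicts, best first, with "p" (0 to 1); they miss things now and then, are a little off and sometimes report something else, mostly with a low value. They report only what shows in the picture. A call takes as long as a camera call.
- finder.masks_of(picture, thing): "pixels" (420x560 bool, what is visible of it) and "extent" ([left, top, right, bottom] in pixels, round what is visible of it).
The state is a dict: "clock": time; "q": joint angles; "qd": joint speeds; "joint_torque": joint torques, N m; "tool_pos": TCP position; "eef_rot": TCP orientation; "contact_force": force on the tool from outside, world axes, zero at the start; "moment": the same for the moment, N m; "opening": opening from 0.0 (shut) to 1.0 (fully open).
Only numpy, scipy, OpenCV 4.12 (cv2) and the standard library are available. Lean on these libraries where they do the work, as an engineer would, in place of code of your own. Each camera call takes 0.05 s, during which the arm holds its last target. There are 200 camera calls.

## Working session

There is one attempt and no reset: what is moved stays moved. The work goes in short steps, Python scripts to look and compute and a tool call to move; the robot and the scene stay as the last step left them, time stands still between calls to the robot, and variables do not carry over. Pictures are saved under pics/ and viewed, about 8 in all and at most 12, crops included, and the job is handed in when it is done.

Besides the shell and the picture viewer there is one more tool, called after "Request:" as name(argument=value, ...), one argument or row to a line, values as JSON. carry_out: Moves the arm, as the interface text tells. Its arguments: {"type":"object","properties":{"motion":{"type":"array"},"hand":{"type":"number"},"grip_force":{"type":"number"}},"required":["motion"]}

```bash
mkdir -p pics; ls
cat > h.py <<'E'
import numpy as np, cv2
from scipy.spatial.transform import Rotation as R
from plant import monitor, snapshot, workorder, finder
def cloud(s):
    z=s["range_z"]; v,u=np.indices(z.shape)
    c=np.stack([(u-s["cx"])/s["fx"]*z,(v-s["cy"])/s["fy"]*z,z],-1)
    M=cv2.Rodrigues(np.array(s["rvec"],float))[0]
    w=(c-np.array(s["tvec"]).ravel())@M
    w[z<=0]=np.nan
    return w
def save(s,n,crop=None,k=1):
    f=s["frame"][:,:,::-1]
    if crop: f=f[crop[1]:crop[3],crop[0]:crop[2]]
    cv2.imwrite(f"pics/{n}.png",cv2.resize(f,None,fx=k,fy=k,interpolation=cv2.INTER_CUBIC))
E
python3 - <<'E'
from h import *
st=monitor.get_state(); print({k:np.round(v,3).tolist() for k,v in st.items()})
ims=[]
for n in("scene","top"):
    s=snapshot(n); W=cloud(s); save(s,n,None,1.4)
    print(n,np.round(s["tvec"],3),np.round(s["rvec"],3),s["fx"])
    for t in["red_mount","amber_mount","green_mount","grey_mount","black_mount","loupe","shuttle","push_face","scanner","stereo_microscope"]:
        for d in finder.masks_of(s,t)[:2]:
            P=W[d["pixels"]]; P=P[~np.isnan(P[:,0])]
            if len(P)==0: continue
            top=P[P[:,2]>np.percentile(P[:,2],95)-.003]
            print(t,round(d["p"],2),np.round(d["extent"]).tolist(),len(P),"med",np.round(np.median(P,0),3),"topc",np.round((top.min(0)+top.max(0))/2,3),"zmax",round(np.percentile(P[:,2],95),3), "min",np.round(np.percentile(P,1,axis=0),3),"max",np.round(np.percentile(P,99,axis=0),3))
E
```

```text
pics
{'clock': 0.0, 'q': [-1.214, 0.69, -0.194, 1.566, 0.157, 0.902, -0.215], 'qd': [-0.0, -0.002, 0.0, 0.0, -0.001, 0.0, -0.0], 'joint_torque': [-0.0, -52.755, -1.267, -15.343, -0.053, 0.006, 0.0], 'tool_pos': [0.198, 0.592, 0.302], 'eef_rot': [0.161, 0.987, -0.001, -0.0], 'contact_force': [0.14, 0.071, -0.153], 'moment': [0.093, 0.046, 0.033], 'opening': 0.996}
scene [0.6   0.185 0.788] [ 0.853 -2.626  1.002] 394.86652254673163
red_mount 0.68 [220.0, 269.0, 233.0, 283.0] 165 med [0.602 0.377 0.016] topc [0.604 0.377 0.017] zmax 0.018 min [0.59  0.363 0.006] max [0.617 0.39  0.018]
amber_mount 0.75 [260.0, 294.0, 278.0, 309.0] 225 med [0.49  0.371 0.018] topc [0.492 0.371 0.019] zmax 0.02 min [0.477 0.348 0.003] max [0.508 0.385 0.021]
amber_mount 0.71 [216.0, 170.0, 366.0, 268.0] 4672 med [0.606 0.199 0.024] topc [0.624 0.202 0.111] zmax 0.1 min [ 0.413  0.104 -0.   ] max [0.754 0.241 0.113]
green_mount 0.54 [240.0, 281.0, 254.0, 298.0] 220 med [0.544 0.376 0.02 ] topc [0.546 0.374 0.022] zmax 0.022 min [0.531 0.36  0.005] max [0.559 0.388 0.023]
grey_mount 0.52 [231.0, 320.0, 246.
[... 1841 characters left out ...]
 0.162 0.039] zmax 0.03 min [0.43  0.13  0.015] max [0.593 0.192 0.049]
shuttle 0.23 [206.0, 235.0, 217.0, 246.0] 105 med [0.489 0.368 0.018] topc [0.491 0.369 0.021] zmax 0.022 min [0.477 0.355 0.013] max [0.502 0.382 0.022]
push_face 0.77 [279.0, 197.0, 304.0, 266.0] 1638 med [0.51  0.162 0.025] topc [0.508 0.162 0.039] zmax 0.03 min [0.43  0.13  0.014] max [0.594 0.192 0.049]
scanner 0.62 [261.0, 135.0, 317.0, 271.0] 4284 med [0.618 0.17  0.023] topc [0.623 0.198 0.112] zmax 0.1 min [0.416 0.103 0.002] max [0.755 0.235 0.112]
stereo_microscope 0.75 [259.0, 133.0, 316.0, 275.0] 4305 med [0.619 0.169 0.023] topc [0.623 0.198 0.112] zmax 0.1 min [ 0.413  0.103 -0.   ] max [0.756 0.233 0.112]
```

View pics/scene.png

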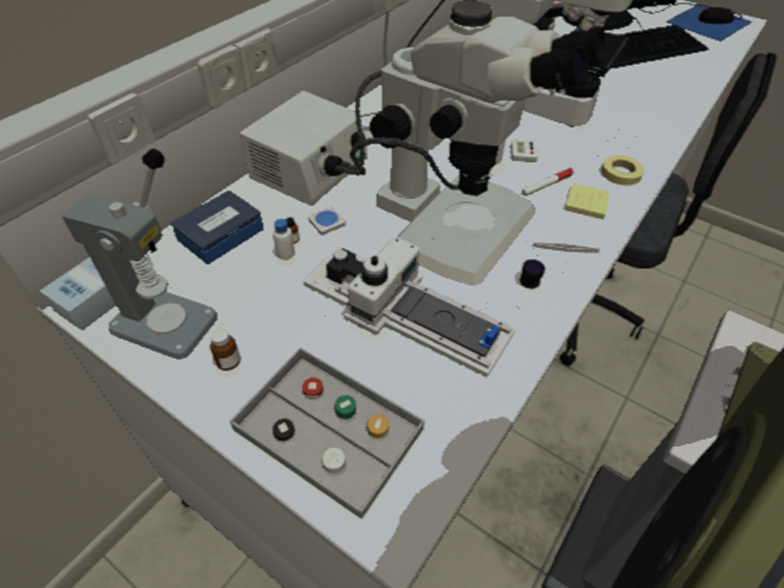

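View pics/top.png

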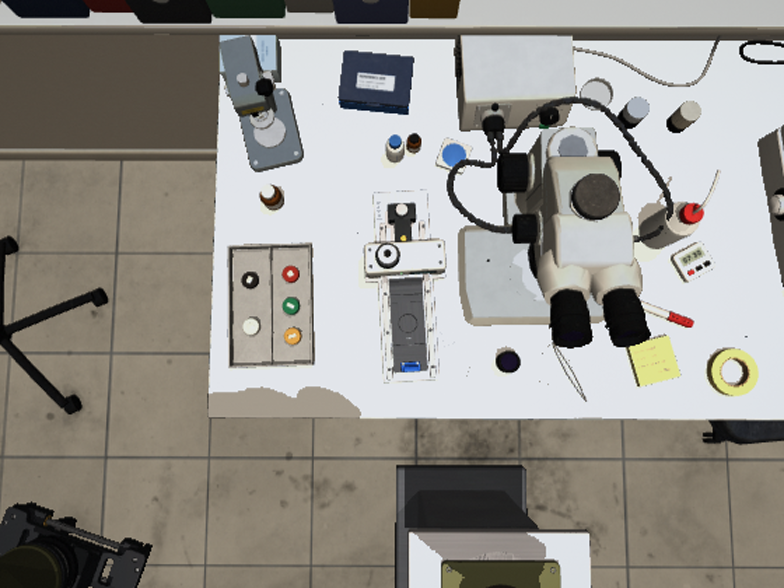

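The scene view shows the tray with red (313,386), green (345,406) and amber (378,425), and the scanner with the shuttle (445,320), blue tab (490,335) and loupe (532,272). The top view agrees, with the pocket at (407,323) and the eyepieces at (570–625,320). Red is at the end of its row nearest the wall. Next I fit the geometry more precisely.

Run:
```python
from h import *
for n in("scene","top"):
    s=snapshot(n); W=cloud(s); f=s["frame"].astype(int); hsv=cv2.cvtColor(s["frame"],cv2.COLOR_RGB2HSV)
    X,Y,Z=W[...,0],W[...,1],W[...,2]
    # red mount: saturated red + label, by height and neighbourhood
    m=(abs(X-.603)<.025)&(abs(Y-.375)<.025)&(Z>.012)
    P=W[m]; c,r=cv2.minEnclosingCircle(P[:,:2].astype(np.float32)); print(n,"red",m.sum(),np.round(c,4),round(r,4),"z",np.median(P[:,2]).round(4),"mean",P.mean(0).round(4))
    # shuttle plate
    d=[q for q in finder.masks_of(s,"shuttle")][0]["pixels"]
    plate=d&(abs(Z-.026)<.004); P=W[plate]; rc=cv2.minAreaRect(P[:,:2].astype(np.float32)*1000); print("plate",np.round(rc[0],1),np.round(rc[1],1),round(rc[2],2),np.median(P[:,2]).round(4))
    b=(hsv[...,0]>100)&(hsv[...,0]<130)&(hsv[...,1]>150)&(abs(X-.43)<.04)&(abs(Y-.16)<.05)&(Z>.028)
    P=W[b]; print("tab",b.sum(),np.round(P.mean(0),4),P.min(0).round(4),P.max(0).round(4))
    # white bed/scanner
    br=(abs(X-.62)<.08)&(abs(Y-.17)<.12)&(abs(Z-.081)<.006); P=W[br]; rc=cv2.minAreaRect(P[:,:2].astype(np.float32)*1000); print("bridge",np.round(rc[0],1),np.round(rc[1],1),round(rc[2],2),np.median(P[:,2]).round(4))
    fl=(abs(X-.545)<.09)&(abs(Y-.41)<.15)&(Z>.021)&(Z<.032); P=W[fl]; rc=cv2.minAreaRect(P[:,:2].astype(np.float32)*1000); print("traywalls",np.round(rc[0],1),np.round(rc[1],1),round(rc[2],2))
    e=(Z>.3)&(Z<.41)&(X<.8)&(X>.2)&(Y<.2)&(Y>-.5); P=W[e]; print("eyep",e.sum(),P.min(0).round(3),P.max(0).round(3))
    e=(Z>.1)&(X<.75)&(X>.3)&(Y<.35)&(Y>-.4); 
    P=W[e]; print("high",e.sum(),P.min(0).round(3),P.max(0).round(3))
    if n=="scene": save(s,"sc_crop",(255,180,385,280),6)
    else: save(s,"top_crop",(250,130,330,280),4)
```

```text
scene red 156 [0.6048 0.3753] 0.016 z 0.016 mean [0.6039 0.377  0.0159]
plate [512.4 162.7] [167.5  68.4] 4.22 0.0254
tab 86 [0.4347 0.1638 0.0404] [0.4283 0.1475 0.0282] [0.4457 0.1752 0.052 ]
bridge [625.4 168.9] [ 52.8 141.1] 3.77 0.0807
traywalls [544.4 410.1] [182.3 151.8] 1.71
eyep 6239 [ 0.46  -0.134  0.3  ] [ 0.722 -0.     0.394]
high 12234 [ 0.46  -0.134  0.1  ] [0.75  0.22  0.394]
top red 105 [0.604  0.3755] 0.0151 z 0.0156 mean [0.6036 0.375  0.0157]
plate [511.9 162. ] [166.6  60. ] 3.66 0.0254
tab 63 [0.4352 0.1584 0.0399] [0.4279 0.1422 0.0281] [0.4427 0.1744 0.0524]
bridge [624.9 168.4] [ 52.9 139.2] 3.93 0.0805
traywalls [545.8 409.3] [178.9 151. ] 0.59
eyep 8245 [ 0.459 -0.136  0.3  ] [ 0.754 -0.002  0.396]
high 11791 [ 0.459 -0.332  0.1  ] [0.75  0.218 0.396]
```

View pics/sc_crop.png

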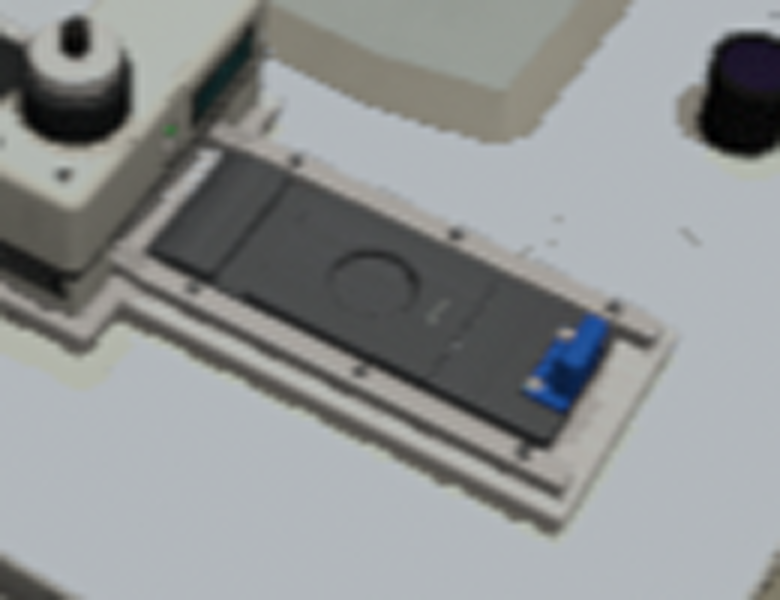

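View pics/top_crop.png

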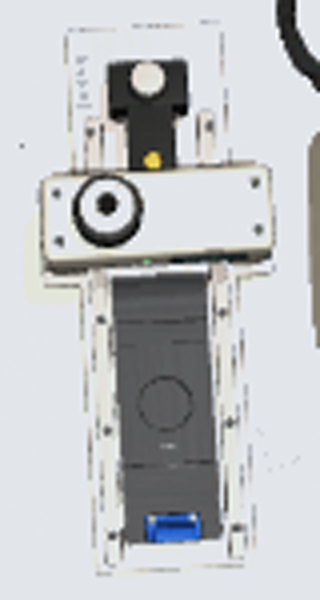

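```bash
cat >> h.py <<'E'
def ray(s,u,v,z):
    M=cv2.Rodrigues(np.array(s["rvec"],float))[0]; o=-M.T@np.array(s["tvec"]).ravel()
    d=M.T@np.array([(u-s["cx"])/s["fx"],(v-s["cy"])/s["fy"],1]); return o+d*(z-o[2])/d[2]
def plan(pos,yaw,n,cur=None):
    """rows to reach TCP pos (m), tool pointing down with jaw axis (tool y) at world angle yaw (deg)"""
    st=monitor.get_state(); p=np.array(st["tool_pos"]); r=R.from_quat(st["eef_rot"])
    if cur: p,r=np.array(cur[0]),down(cur[1])
    g=down(yaw); pos=np.array(pos,float); out=[]
    for i in range(n):
        k=1/(n-i)
        d=np.round(r.inv().apply((pos-p)*k)*100,2); w=np.round((r.inv()*g).as_rotvec()*k,3)
        p=p+r.apply(d/100); r=r*R.from_rotvec(w); out.append([*d,*w])
    for i in range(0,n,8): print([float(x) for a in out[i:i+8] for x in a])
    print("end",p.round(4)); return p,yaw
def down(yaw):
    y=np.deg2rad(yaw); Y=np.array([np.cos(y),np.sin(y),0]); Zt=np.array([0,0,-1.]); return R.from_matrix(np.stack([np.cross(Y,Zt),Y,Zt],1))
def show():
    s=monitor.get_state(); r=R.from_quat(s["eef_rot"]).as_matrix(); print("t",round(s["clock"],2),"pos",np.round(s["tool_pos"],4),"jaw",np.rad2deg(np.arctan2(r[1,1],r[0,1])).round(2),"tilt z",r[:,2].round(4),"F",np.round(s["contact_force"],2),"op",round(s["opening"],3),"q",np.round(s["q"],2))
E
python3 - <<'E'
from h import *
s=snapshot("scene"); W=cloud(s); print("pocket scene",ray(s,(374.5)/6-.5+255,284.5/6-.5+180,.026).round(4))
s=snapshot("top"); print("pocket top",ray(s,165.5/4-.5+250,404.5/4-.5+130,.026).round(4))
X,Y,Z=W[...,0],W[...,1],W[...,2]
P=W[(abs(Y-.41)<.1)&(abs(X-.545)<.14)&(Z>.021)&(Z<.032)]; print("tray x",np.percentile(P[:,0],[.5,99.5]).round(3),"y",np.percentile(P[:,1],[.5,99.5]).round(3))
show()
c=plan([.6045,.3755,.16],35,14)
E
```

```text
pocket scene [0.5148 0.1641 0.026 ]
pocket top [0.5131 0.1622 0.026 ]
tray x [0.436 0.659] y [0.332 0.489]
t 1.4 pos [0.1983 0.5927 0.3028] jaw 71.5 tilt z [ 0.e+00  1.e-04 -1.e+00] F [-0.42 -1.28 -0.72] op 1.004 q [-1.21  0.69 -0.19  1.57  0.16  0.9  -0.22]
[-3.24, -0.55, 1.02, 0.0, -0.0, 0.046, -3.27, -0.4, 1.02, 0.0, -0.0, 0.045, -3.28, -0.25, 1.02, 0.0, -0.0, 0.046, -3.29, -0.1, 1.02, 0.0, -0.0, 0.045, -3.29, 0.04, 1.02, 0.0, -0.0, 0.046, -3.28, 0.2, 1.02, 0.0, -0.0, 0.045, -3.27, 0.34, 1.02, 0.0, -0.0, 0.046, -3.25, 0.49, 1.02, 0.0, -0.0, 0.045]
[-3.23, 0.64, 1.02, 0.0, -0.0, 0.046, -3.2, 0.79, 1.02, 0.0, -0.0, 0.045, -3.16, 0.93, 1.02, 0.0, -0.0, 0.046, -3.11, 1.08, 1.02, 0.0, -0.0, 0.045, -3.06, 1.21, 1.02, 0.0, -0.0, 0.046, -3.0, 1.35, 1.01, 0.0, -0.0, 0.045]
end [0.6045 0.3755 0.16  ]
```

Request:
carry_out(
  motion=[-3.24,-0.55,1.02,0,0,0.046,-3.27,-0.4,1.02,0,0,0.045,-3.28,-0.25,1.02,0,0,0.046,-3.29,-0.1,1.02,0,0,0.045,-3.29,0.04,1.02,0,0,0.046,-3.28,0.2,1.02,0,0,0.045,-3.27,0.34,1.02,0,0,0.046,-3.25,0.49,1.02,0,0,0.045],
  hand=4.3,
  grip_force=15,
)

```text
clock: 2.4
tool_pos: [0.4312, 0.4683, 0.2209]
eef_rot: [0.337, 0.941, 0.0, 0.0]
contact_force: [0.6, -0.1, 0.7]
opening: 0.487
```

Request:
carry_out(
  motion=[-3.23,0.64,1.02,0,0,0.046,-3.2,0.79,1.02,0,0,0.045,-3.16,0.93,1.02,0,0,0.046,-3.11,1.08,1.02,0,0,0.045,-3.06,1.21,1.02,0,0,0.046,-3.0,1.35,1.01,0,0,0.045,0,0,0,0,0,0],
)

```text
clock: 3.28
tool_pos: [0.607, 0.372, 0.1589]
eef_rot: [0.464, 0.886, -0.001, 0.001]
contact_force: [-0.2, -0.4, 0.4]
opening: 0.489
```

Run:
```python
from h import *
show()
s=snapshot("scene"); save(s,"over_red",None,1.4)
c=plan([.6045,.3755,.0735],35,5)
```

```text
t 3.27 pos [0.607  0.372  0.1589] jaw 34.73 tilt z [ 0.0011 -0.003  -1.    ] F [-0.17 -0.38  0.43] op 0.489 q [-0.59  0.97 -0.06  1.38  0.08  0.8  -0.07]
[0.03, 0.0, 1.72, -0.0, 0.0, -0.0, 0.03, 0.01, 1.72, -0.0, 0.0, -0.0, 0.03, 0.0, 1.72, -0.0, 0.0, -0.001, 0.03, 0.01, 1.72, -0.0, 0.0, -0.0, 0.02, 0.0, 1.71, -0.001, 0.0, -0.001]
end [0.6045 0.3755 0.0735]
```

View pics/over_red.png

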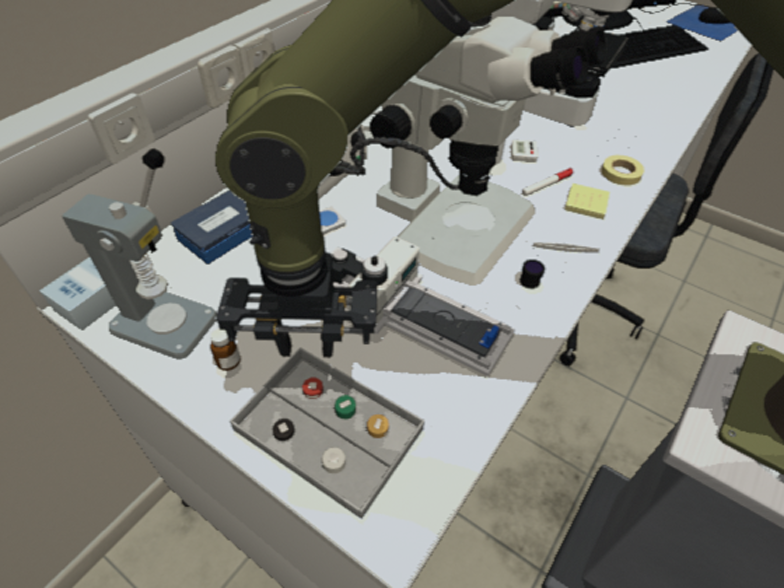

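The gripper hangs above the red mount (313,386), jaws diagonal to the row, with no obstacles near. I let the arm settle before lowering.

Request:
carry_out(
  motion=[0,0,0,0,0,0,0,0,0,0,0,0],
)

```text
clock: 3.58
tool_pos: [0.6034, 0.377, 0.1605]
eef_rot: [0.461, 0.888, 0.0, -0.0]
contact_force: [0.5, 0.4, 0.0]
opening: 0.49
```

Run:
```python
from h import *
show()
s=snapshot("scene"); W=cloud(s); Z=W[...,2]
c=plan([.6045,.3755,.0735],35,6)
```

```text
t 3.58 pos [0.6034 0.377  0.1605] jaw 35.14 tilt z [-4.0e-04  1.3e-03 -1.0e+00] F [0.51 0.4  0.03] op 0.49 q [-0.59  0.97 -0.07  1.38  0.08  0.8  -0.07]
[-0.03, 0.0, 1.45, 0.0, -0.0, 0.0, -0.03, 0.0, 1.45, 0.0, -0.0, 0.0, -0.03, 0.0, 1.45, 0.0, -0.0, 0.0, -0.02, 0.0, 1.45, 0.0, -0.0, 0.001, -0.03, 0.0, 1.45, 0.0, -0.0, 0.0, -0.02, 0.0, 1.45, 0.0, -0.001, 0.001]
end [0.6045 0.3755 0.0735]
```

Request:
carry_out(
  motion=[0,0,1.0,0,0,0,0,0,2.0,0,0,0,0,0,2.0,0,0,0,0,0,1.5,0,0,0,0,0,1.2,0,0,0,0,0,0.7,0,0,0,0,0,0.25,0,0,0,0,0,0,0,0,0],
)

```text
clock: 4.62
tool_pos: [0.6047, 0.3756, 0.0738]
eef_rot: [0.462, 0.887, 0.0, 0.0]
contact_force: [0.5, 0.0, -0.1]
opening: 0.485
```

Request:
carry_out(
  motion=[0,0,0,0,0,0,0,0,0,0,0,0,0,0,0,0,0,0,0,0,0,0,0,0],
  hand=2.0,
  grip_force=15,
)

```text
clock: 5.12
tool_pos: [0.6048, 0.3757, 0.0741]
eef_rot: [0.462, 0.887, 0.0, 0.0]
contact_force: [-0.8, -0.7, 3.4]
opening: 0.327
```

Run:
```python
from h import *
show()
```

```text
t 5.12 pos [0.6048 0.3757 0.0741] jaw 35.01 tilt z [ 7.e-04  6.e-04 -1.e+00] F [-0.79 -0.66  3.35] op 0.327 q [-0.59  1.09 -0.06  1.39  0.09  0.66 -0.08]
```

Request:
carry_out(
  motion=[0,0,0,0,0,0,0,0,0,0,0,0],
)

```text
clock: 5.38
tool_pos: [0.6048, 0.3757, 0.0741]
eef_rot: [0.462, 0.887, 0.0, 0.0]
contact_force: [-0.6, -0.2, 5.5]
opening: 0.333
```

Request:
carry_out(
  motion=[0,0,-0.5,0,0,0,0,0,-1.0,0,0,0,0,0,-2.0,0,0,0,0,0,-2.0,0,0,0,0,0,-1,0,0,0,0,0,0,0,0,0],
)

```text
clock: 6.12
tool_pos: [0.605, 0.3758, 0.14]
eef_rot: [0.462, 0.887, 0.001, 0.001]
contact_force: [-0.7, 0.6, -1.3]
opening: 0.333
```

Run:
```python
from h import *
show()
s=snapshot("scene"); W=cloud(s); save(s,"lift",(140,170,400,370),3)
for t in("red_mount","green_mount"):
  for d in finder.masks_of(s,t)[:1]:
    P=W[d["pixels"]]; print(t,d["p"],np.nanmedian(P,0).round(4),np.nanpercentile(P,2,axis=0).round(4),np.nanpercentile(P,98,axis=0).round(4))
```

```text
t 6.12 pos [0.605  0.3758 0.14  ] jaw 35.0 tilt z [ 0.0019  0.0014 -1.    ] F [-0.68  0.58 -1.33] op 0.333 q [-0.59  1.   -0.07  1.38  0.08  0.76 -0.07]
red_mount 0.47 [0.6031 0.3797 0.0815] [0.5913 0.365  0.071 ] [0.618  0.391  0.0838]
green_mount 0.48 [0.5439 0.3765 0.0207] [0.5315 0.3607 0.0029] [0.5647 0.3881 0.023 ]
```

View pics/lift.png

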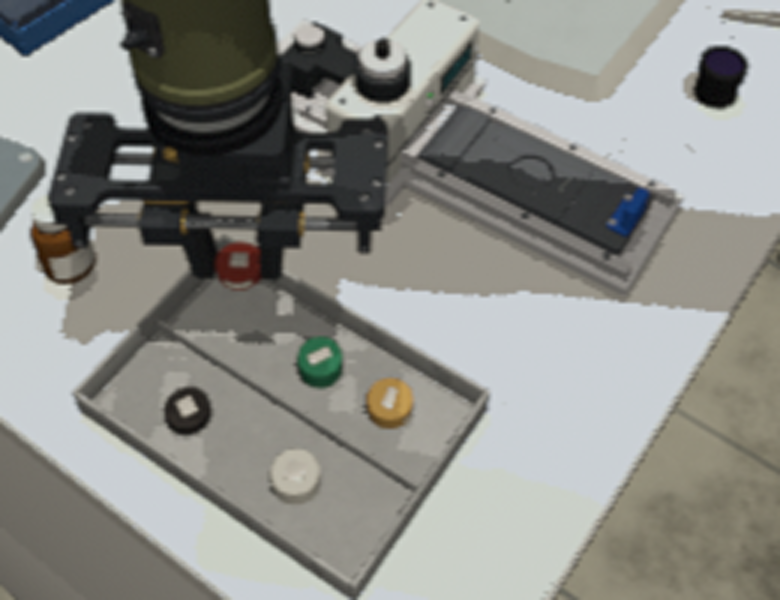

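Red mount is lifted level between the fingers (238,262 in crop); the neighbours have not moved. On to above the pocket.

Run:
```python
from h import *
c=plan([.514,.1627,.16],93.8,14,([.605,.3758,.14],35))
```

```text
[-0.87, -1.41, -0.14, 0.0, 0.0, -0.073, -0.77, -1.47, -0.14, 0.0, 0.0, -0.073, -0.66, -1.52, -0.14, 0.0, 0.0, -0.073, -0.55, -1.56, -0.14, 0.0, 0.0, -0.073, -0.43, -1.6, -0.14, 0.0, 0.0, -0.073, -0.32, -1.62, -0.14, 0.0, 0.0, -0.073, -0.2, -1.64, -0.14, 0.0, 0.0, -0.074, -0.07, -1.65, -0.15, 0.0, 0.0, -0.073]
[0.05, -1.65, -0.14, 0.0, 0.0, -0.074, 0.17, -1.65, -0.15, 0.0, 0.0, -0.073, 0.29, -1.63, -0.14, 0.0, 0.0, -0.074, 0.41, -1.6, -0.15, 0.0, 0.0, -0.073, 0.52, -1.57, -0.14, 0.0, 0.0, -0.074, 0.64, -1.53, -0.15, 0.0, 0.0, -0.073]
end [0.514  0.1627 0.16  ]
```

Request:
carry_out(
  motion=[-0.87,-1.41,-0.14,0,0,-0.073,-0.77,-1.47,-0.14,0,0,-0.073,-0.66,-1.52,-0.14,0,0,-0.073,-0.55,-1.56,-0.14,0,0,-0.073,-0.43,-1.6,-0.14,0,0,-0.073,-0.32,-1.62,-0.14,0,0,-0.073,-0.2,-1.64,-0.14,0,0,-0.074,-0.07,-1.65,-0.15,0,0,-0.073],
)

```text
clock: 7.28
tool_pos: [0.5519, 0.253, 0.1491]
eef_rot: [0.185, 0.983, -0.0, -0.001]
contact_force: [-0.9, 0.1, -0.6]
opening: 0.33
```

Request:
carry_out(
  motion=[0.05,-1.65,-0.14,0,0,-0.074,0.17,-1.65,-0.15,0,0,-0.073,0.29,-1.63,-0.14,0,0,-0.074,0.41,-1.6,-0.15,0,0,-0.073,0.52,-1.57,-0.14,0,0,-0.074,0.64,-1.53,-0.15,0,0,-0.073,0,0,0,0,0,0,0,0,0,0,0,0],
)

```text
clock: 8.28
tool_pos: [0.5138, 0.1632, 0.1583]
eef_rot: [-0.033, 0.999, 0.001, 0.0]
contact_force: [-0.4, -0.2, -0.2]
opening: 0.33
```

Request:
carry_out(
  motion=[0,0,1.0,0,0,0,0,0,2.0,0,0,0,0,0,1.5,0,0,0,0,0,0.5,0,0,0,0,0,0,0,0,0,0,0,0,0,0,0],
)

```text
clock: 9.02
tool_pos: [0.5138, 0.1626, 0.1089]
eef_rot: [-0.033, 0.999, 0.0, 0.0]
contact_force: [0.6, -0.3, -0.3]
opening: 0.33
```

```bash
cat > meas.py <<'E'
from h import *
show()
for n in("scene","top"):
    s=snapshot(n); W=cloud(s); hsv=cv2.cvtColor(s["frame"],cv2.COLOR_RGB2HSV)
    X,Y,Z=W[...,0],W[...,1],W[...,2]
    red=((hsv[...,0]<10)|(hsv[...,0]>170))&(hsv[...,1]>110)&(abs(X-.514)<.04)&(abs(Y-.16)<.04)
    P=W[red]
    if len(P)>20:
        zt=np.percentile(P[:,2],90); T=P[abs(P[:,2]-zt)<.004]; c,r=cv2.minEnclosingCircle(T[:,:2].astype(np.float32))
        A=np.c_[T[:,:2]-T[:,:2].mean(0),np.ones(len(T))]; k=np.linalg.lstsq(A,T[:,2],rcond=None)[0]
        print(n,"red",len(P),"ztop",zt.round(4),"circ",np.round(c,4),round(r,4),"mean",T.mean(0).round(4),"slope",k[:2].round(2))
    d=finder.masks_of(s,"shuttle")
    if d:
        P=W[d[0]["pixels"]&(abs(Z-.026)<.004)]; rc=cv2.minAreaRect(P[:,:2].astype(np.float32)*1000); print("plate",np.round(rc[0],1),np.round(rc[1],1),round(rc[2],2))
    if n=="scene": save(s,"place%d"%s["shot"],(240,160,400,280),5); print(s["shot"])
E
python3 meas.py; ls pics
```

```text
t 9.03 pos [0.5138 0.1626 0.1089] jaw 93.79 tilt z [ 8.e-04  5.e-04 -1.e+00] F [ 0.64 -0.27 -0.28] op 0.33 q [-0.25  0.9  -0.24  1.95  0.56  0.36  0.7 ]
scene red 24 ztop 0.0514 circ [0.5061 0.1657] 0.0076 mean [0.5039 0.1656 0.0501] slope [0.15 0.01]
plate [512.  164.1] [165.7  61.6] 3.88
10
plate [456.2 159. ] [54.9 58.7] 4.0
lift.png
over_red.png
place10.png
sc_crop.png
scene.png
top.png
top_crop.png
```

View pics/place10.png

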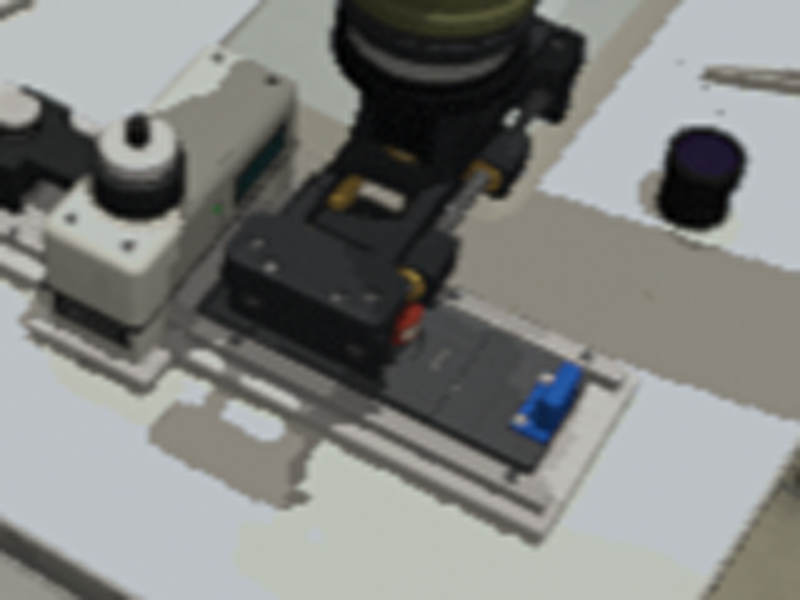

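The mount (405,325) hangs just above the shuttle and the view is mostly hidden by the gripper, so I lower by feel.

Request:
carry_out(
  motion=[0,0,0.6,0,0,0,0,0,0.5,0,0,0,0,0,0,0,0,0],
)

```text
clock: 9.6
tool_pos: [0.5132, 0.1622, 0.0969]
eef_rot: [-0.033, 0.999, -0.0, -0.0]
contact_force: [-0.2, 0.5, -0.1]
opening: 0.33
```

Request:
carry_out(
  motion=[0,0,0.15,0,0,0,0,0,0.1,0,0,0,0,0,0,0,0,0],
)

```text
clock: 9.98
tool_pos: [0.5135, 0.1623, 0.095]
eef_rot: [-0.033, 0.999, -0.0, -0.0]
contact_force: [-0.2, 0.3, -0.1]
opening: 0.333
```

Request:
carry_out(
  motion=[0,0,0.1,0,0,0,0,0,0.1,0,0,0,0,0,0,0,0,0],
)

```text
clock: 10.35
tool_pos: [0.5135, 0.1623, 0.0929]
eef_rot: [-0.033, 0.999, -0.0, -0.0]
contact_force: [0.1, -0.6, -0.9]
opening: 0.332
```

Request:
carry_out(
  motion=[0,0,0.05,0,0,0,0,0,0.05,0,0,0,0,0,0,0,0,0],
)

```text
clock: 10.72
tool_pos: [0.5135, 0.1623, 0.092]
eef_rot: [-0.033, 0.999, -0.0, 0.0]
contact_force: [1.4, -1.8, -0.1]
opening: 0.334
```

Request:
carry_out(
  motion=[0,0,0.05,0,0,0,0,0,0,0,0,0],
)

```text
clock: 10.98
tool_pos: [0.5135, 0.1623, 0.092]
eef_rot: [-0.033, 0.999, -0.0, 0.0]
contact_force: [-0.3, -2.7, 4.8]
opening: 0.333
```

Contact at TCP z = 0.092 m, exactly where the seated mount would touch the pocket floor. I release it and rise.

Request:
carry_out(
  motion=[0,0,-0.05,0,0,0,0,0,0,0,0,0,0,0,0,0,0,0],
  hand=4.2,
)

```text
clock: 11.35
tool_pos: [0.5135, 0.1627, 0.0919]
eef_rot: [-0.033, 0.999, 0.0, -0.0]
contact_force: [0.3, 0.6, 0.1]
opening: 0.478
```

Request:
carry_out(
  motion=[0,0,-0.5,0,0,0,0,0,-1.5,0,0,0,0,0,-2.5,0,0,0,0,0,-3,0,0,0,0,0,-3,0,0,0,-3,0,0,0,0,0,-5,0,0,0,0,0],
)

```text
clock: 12.22
tool_pos: [0.5933, 0.168, 0.1991]
eef_rot: [-0.034, 0.999, 0.0, -0.0]
contact_force: [0.4, 0.8, -0.2]
opening: 0.478
```

Run:
```python
from h import *
show()
```

```text
t 12.22 pos [0.5933 0.168  0.1991] jaw 93.9 tilt z [-0.e+00  4.e-04 -1.e+00] F [ 0.38  0.77 -0.22] op 0.478 q [-0.13  0.83 -0.4   1.67  0.45  0.73  0.88]
```

I had the sign of tool x wrong and moved 8 cm forward. Nothing was touched, at 20 cm height. Now I go back behind the tab and close the hand.

Request:
carry_out(
  motion=[1.5,0,0,0,0,0,2.5,0,0,0,0,0,3,0,0,0,0,0,3,0,0,0,0,0,3,0,0,0,0,0,2.7,0,0,0,0,0,2,0,0,0,0,0,1,0,0,0,0,0],
  hand=0,
  grip_force=10,
)

```text
clock: 13.22
tool_pos: [0.406, 0.1553, 0.1979]
eef_rot: [-0.033, 0.999, 0.0, 0.0]
contact_force: [0.1, -0.8, -0.6]
opening: 0.005
```

Request:
carry_out(
  motion=[0,0,0,0,0,0,0,0,0,0,0,0],
)

```text
clock: 13.48
tool_pos: [0.4078, 0.1556, 0.1972]
eef_rot: [-0.033, 0.999, 0.0, 0.001]
contact_force: [-0.0, -0.1, 0.0]
opening: 0.006
```

```bash
cat >> meas.py <<'E'
    b=(hsv[...,0]>100)&(hsv[...,0]<130)&(hsv[...,1]>150)&(abs(Y-.16)<.05)&(Z>.03)&(X<.6)
    P=W[b]; print("tab",b.sum(),np.round(P.mean(0),4),P.min(0).round(4),P.max(0).round(4))
E
python3 meas.py; ls pics
```

```text
t 13.47 pos [0.4078 0.1556 0.1972] jaw 93.76 tilt z [ 1.5e-03  7.0e-04 -1.0e+00] F [-0.04 -0.08  0.  ] op 0.006 q [-0.3   0.66 -0.27  2.21  0.54  0.32  0.61]
scene red 118 ztop 0.0347 circ [0.5144 0.165 ] 0.0147 mean [0.5143 0.1652 0.0335] slope [ 0.02 -0.02]
12
tab 75 [0.4336 0.1637 0.0492] [0.4286 0.1462 0.03  ] [0.4431 0.188  0.2966]
top red 102 ztop 0.0358 circ [0.5136 0.1634] 0.0148 mean [0.513  0.1635 0.0341] slope [-0.  0.]
plate [522.  162.6] [146.3  60. ] 3.57
lift.png
over_red.png
place10.png
place12.png
sc_crop.png
scene.png
top.png
top_crop.pngmeas.py:17: RuntimeWarning: Mean of empty slice.
  P=W[b]; print("tab",b.sum(),np.round(P.mean(0),4),P.min(0).round(4),P.max(0).round(4))
  ret = um.true_divide(
Traceback (most recent call last):
  File "meas.py", line 17, in <module>
    P=W[b]; print("tab",b.sum(),np.round(P.mean(0),4),P.min(0).round(4),P.max(0).round(4))
                                                      ~~~~~^^^
ValueError: zero-size array to reduction operation minimum which has no identity
```

View pics/place12.png

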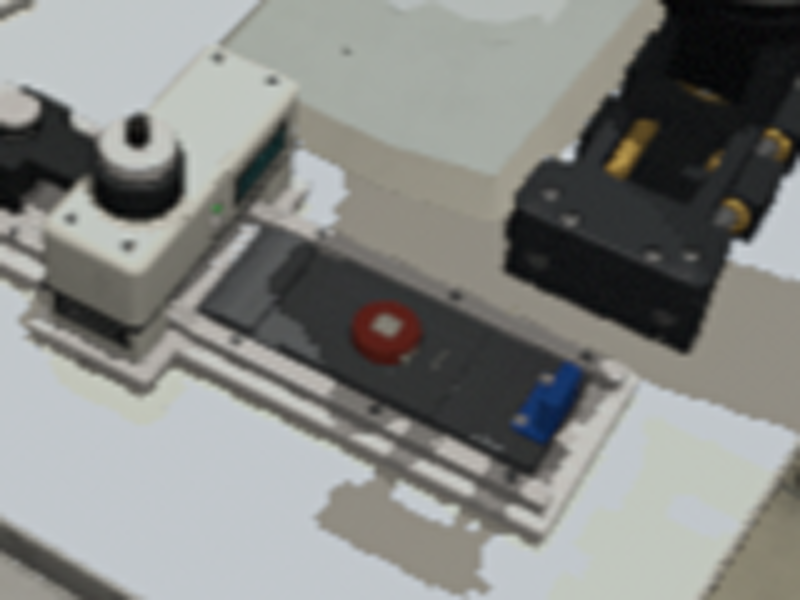

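Request:
carry_out(
  motion=[0,0,1.5,0,0,0,0,0,2.5,0,0,0,0,0,3,0,0,0,0,0,2.3,0,0,0,0,0,1.4,0,0,0,0,0,0.6,0,0,0,0,0,0,0,0,0],
)

```text
clock: 14.55
tool_pos: [0.4102, 0.1561, 0.0933]
eef_rot: [-0.034, 0.999, -0.002, -0.002]
contact_force: [1.7, -0.3, -0.4]
opening: 0.006
```

The mount sits flat in the pocket at (387,332): top at z = 34 mm, no slope. Now to check the height, which looks short.

Request:
carry_out(
  motion=[0,0,0,0,0,0,0,0,0,0,0,0],
)

```text
clock: 14.8
tool_pos: [0.4102, 0.156, 0.094]
eef_rot: [-0.033, 0.999, -0.001, -0.002]
contact_force: [0.7, -0.2, -0.8]
opening: 0.003
```

Run:
```python
from h import *
show()
```

```text
t 14.8 pos [0.4102 0.156  0.094 ] jaw 93.76 tilt z [-0.003 -0.003 -1.   ] F [ 0.67 -0.15 -0.82] op 0.003 q [-0.44  0.89 -0.05  2.25  1.46  0.04 -0.29]
```

Request:
carry_out(
  motion=[-0.2,0,0,0,0,0,-0.2,0,0,0,0,0,-0.2,0,0,0,0,0,-0.2,0,0,0,0,0,-0.2,0,0,0,0,0,-0.2,0,0,0,0,0,-0.2,0,0,0,0,0,-0.2,0,0,0,0,0],
)

```text
clock: 15.8
tool_pos: [0.4259, 0.1571, 0.0936]
eef_rot: [-0.033, 0.999, -0.002, -0.002]
contact_force: [-1.7, 0.5, -0.6]
opening: 0.009
```

Run:
```python
from h import *
show()
```

```text
t 15.8 pos [0.4259 0.1571 0.0936] jaw 93.8 tilt z [-0.0038 -0.0033 -1.    ] F [-1.72  0.53 -0.61] op 0.009 q [-0.32  0.89 -0.22  2.2   1.23  0.19 -0.05]
```

Request:
carry_out(
  motion=[0.3,0,0,0,0,0,0,0,0.3,0,0,0,0,0,0.4,0,0,0,0,0,0.2,0,0,0,-0.2,0,0,0,0,0,-0.2,0,0,0,0,0,-0.2,0,0,0,0,0,-0.2,0,0,0,0,0],
)

```text
clock: 16.8
tool_pos: [0.4309, 0.1572, 0.0847]
eef_rot: [-0.033, 0.999, -0.002, -0.002]
contact_force: [-1.6, -0.1, -0.5]
opening: 0.008
```

Run:
```python
from h import *
show()
```

```text
t 16.8 pos [0.4309 0.1572 0.0847] jaw 93.77 tilt z [-0.0039 -0.0031 -1.    ] F [-1.63 -0.13 -0.52] op 0.008 q [-0.32  0.91 -0.21  2.19  1.26  0.18 -0.07]
```

Request:
carry_out(
  motion=[-0.3,0,0,0,0,0,-0.3,0,0,0,0,0,-0.3,0,0,0,0,0,-0.3,0,0,0,0,0,-0.3,0,0,0,0,0,-0.3,0,0,0,0,0,-0.3,0,0,0,0,0,-0.3,0,0,0,0,0],
)

```text
clock: 17.8
tool_pos: [0.4551, 0.1589, 0.0846]
eef_rot: [-0.033, 0.999, -0.002, -0.002]
contact_force: [-1.4, -0.8, 1.3]
opening: 0.003
```

Request:
carry_out(
  motion=[-0.3,0,0,0,0,0,-0.3,0,0,0,0,0,-0.3,0,0,0,0,0,-0.3,0,0,0,0,0,-0.3,0,0,0,0,0,-0.3,0,0,0,0,0,-0.2,0,0,0,0,0],
)

```text
clock: 18.68
tool_pos: [0.475, 0.1603, 0.0845]
eef_rot: [-0.033, 0.999, -0.002, -0.002]
contact_force: [-2.0, 0.0, 0.9]
opening: 0.006
```

Run:
```python
from h import *
show()
```

```text
t 18.68 pos [0.475  0.1603 0.0845] jaw 93.78 tilt z [-0.0035 -0.0032 -1.    ] F [-2.01  0.05  0.9 ] op 0.006 q [-0.18  0.94 -0.4   2.06  1.07  0.37  0.18]
```

Request:
carry_out(
  motion=[-0.2,0,0,0,0,0,-0.2,0,0,0,0,0,-0.2,0,0,0,0,0,-0.2,0,0,0,0,0,-0.2,0,0,0,0,0,-0.2,0,0,0,0,0],
)

```text
clock: 19.42
tool_pos: [0.4868, 0.161, 0.0844]
eef_rot: [-0.033, 0.999, -0.002, -0.002]
contact_force: [-3.4, -0.5, 2.4]
opening: 0.009
```

Request:
carry_out(
  motion=[-0.2,0,0,0,0,0,-0.2,0,0,0,0,0,-0.2,0,0,0,0,0],
)

```text
clock: 19.8
tool_pos: [0.4907, 0.161, 0.0842]
eef_rot: [-0.033, 0.999, -0.002, -0.004]
contact_force: [-7.6, -0.6, 4.1]
opening: 0.004
```

Request:
carry_out(
  motion=[-0.2,0,0,0,0,0,-0.2,0,0,0,0,0,-0.2,0,0,0,0,0],
)

```text
clock: 20.18
tool_pos: [0.4963, 0.1613, 0.0842]
eef_rot: [-0.034, 0.999, -0.002, -0.004]
contact_force: [-6.9, -0.8, 4.8]
opening: 0.004
```

Request:
carry_out(
  motion=[-0.2,0,0,0,0,0,-0.2,0,0,0,0,0,-0.2,0,0,0,0,0],
)

```text
clock: 20.55
tool_pos: [0.5032, 0.1618, 0.0842]
eef_rot: [-0.033, 0.999, -0.002, -0.003]
contact_force: [-5.6, -1.2, 2.7]
opening: 0.006
```

Request:
carry_out(
  motion=[-0.2,0,0,0,0,0,-0.2,0,0,0,0,0,-0.2,0,0,0,0,0],
)

```text
clock: 20.92
tool_pos: [0.5102, 0.1624, 0.0842]
eef_rot: [-0.033, 0.999, -0.002, -0.002]
contact_force: [-4.6, 0.4, 0.9]
opening: 0.004
```

Request:
carry_out(
  motion=[-0.15,0,0,0,0,0,-0.15,0,0,0,0,0],
)

```text
clock: 21.18
tool_pos: [0.5139, 0.1627, 0.0842]
eef_rot: [-0.033, 0.999, -0.002, -0.002]
contact_force: [-4.6, -0.6, -0.3]
opening: 0.006
```

Request:
carry_out(
  motion=[-0.1,0,0,0,0,0,-0.1,0,0,0,0,0],
)

```text
clock: 21.42
tool_pos: [0.5162, 0.163, 0.0843]
eef_rot: [-0.033, 0.999, -0.001, -0.002]
contact_force: [-2.4, 0.3, -1.5]
opening: 0.009
```

Request:
carry_out(
  motion=[-0.1,0,0,0,0,0,-0.1,0,0,0,0,0],
)

```text
clock: 21.68
tool_pos: [0.5191, 0.1637, 0.0847]
eef_rot: [-0.033, 0.999, -0.001, -0.0]
contact_force: [0.3, 0.4, -0.1]
opening: 0.006
```

Request:
carry_out(
  motion=[-0.1,0,0,0,0,0],
)

```text
clock: 21.8
tool_pos: [0.5194, 0.1637, 0.0846]
eef_rot: [-0.033, 0.999, -0.001, -0.001]
contact_force: [-2.0, 0.4, 0.5]
opening: 0.01
```

Force fell to zero at x ≈ 0.519 (roller dropped in). Small steps now until I feel the stop.

Request:
carry_out(
  motion=[-0.1,0,0,0,0,0,0,0,0,0,0,0],
)

```text
clock: 22.05
tool_pos: [0.5199, 0.1634, 0.0844]
eef_rot: [-0.033, 0.999, -0.001, -0.002]
contact_force: [-0.7, 0.7, -0.5]
opening: 0.006
```

Request:
carry_out(
  motion=[-0.05,0,0,0,0,0,0,0,0,0,0,0],
)

```text
clock: 22.3
tool_pos: [0.5201, 0.1633, 0.0843]
eef_rot: [-0.033, 0.999, -0.002, -0.002]
contact_force: [-1.7, 0.1, 1.2]
opening: 0.006
```

Request:
carry_out(
  motion=[-0.05,0,0,0,0,0,0,0,0,0,0,0],
)

```text
clock: 22.55
tool_pos: [0.5204, 0.1632, 0.0843]
eef_rot: [-0.033, 0.999, -0.002, -0.002]
contact_force: [-2.4, -0.1, 0.4]
opening: 0.006
```

Request:
carry_out(
  motion=[-0.1,0,0,0,0,0,0,0,0,0,0,0],
)

```text
clock: 22.8
tool_pos: [0.5205, 0.1633, 0.0842]
eef_rot: [-0.033, 0.999, -0.002, -0.003]
contact_force: [-5.0, -0.7, 2.5]
opening: 0.001
```

Request:
carry_out(
  motion=[-0.1,0,0,0,0,0,0,0,0,0,0,0],
)

```text
clock: 23.05
tool_pos: [0.5206, 0.1633, 0.0841]
eef_rot: [-0.033, 0.999, -0.002, -0.004]
contact_force: [-6.5, -0.7, 3.5]
opening: 0.007
```

Request:
carry_out(
  motion=[-0.1,0,0,0,0,0,0,0,0,0,0,0],
)

```text
clock: 23.3
tool_pos: [0.5207, 0.1633, 0.084]
eef_rot: [-0.034, 0.999, -0.002, -0.005]
contact_force: [-8.8, -0.7, 5.1]
opening: 0.007
```

Request:
carry_out(
  motion=[-0.05,0,0,0,0,0,0,0,0,0,0,0],
)

```text
clock: 23.55
tool_pos: [0.5207, 0.1633, 0.084]
eef_rot: [-0.034, 0.999, -0.002, -0.005]
contact_force: [-9.7, -0.5, 5.7]
opening: 0.001
```

Rigid stop felt (0.5207 m, force 9.7 N without movement). It lies about 34 mm after the climb began, as it should. Withdrawing.

Request:
carry_out(
  motion=[0.2,0,0,0,0,0,0.4,0,0,0,0,0,1.0,0,0,0,0,0,1.5,0,0,0,0,0,1,0,-1,0,0,0,0.5,0,-2.5,0,0,0,0,0,-3,0,0,0,0,0,-3,0,0,0],
)

```text
clock: 24.55
tool_pos: [0.4786, 0.1608, 0.1811]
eef_rot: [-0.033, 0.999, -0.002, -0.001]
contact_force: [0.7, 0.1, -0.8]
opening: 0.01
```

Request:
carry_out(
  motion=[1,0,-1.5,0,0,0,2,0,0,0,0,0,1,0,0,0,0,0,0,0,0,0,0,0,0,0,0,0,0,0],
)

```text
clock: 25.18
tool_pos: [0.4393, 0.1583, 0.1944]
eef_rot: [-0.033, 0.999, -0.002, -0.002]
contact_force: [0.2, 0.5, 0.2]
opening: 0.003
```

Run:
```python
from h import *
show()
a=snapshot("scene"); b=snapshot("top"); save(a,"fin_s",(140,150,400,370),3); 
o=np.array([.5988,.1669]); th=np.deg2rad(3.85); u=np.array([np.cos(th),np.sin(th)])
for n,s in(("scene",a),("top",b)):
    W=cloud(s); hsv=cv2.cvtColor(s["frame"],cv2.COLOR_RGB2HSV); X,Y,Z=W[...,0],W[...,1],W[...,2]
    m=(hsv[...,0]>100)&(hsv[...,0]<130)&(hsv[...,1]>150)&(abs(Y-.165)<.04)&(Z>.03)&(Z<.06)&(X<.6)
    P=W[m]; 
    if len(P): x=(P[:,:2]-o)@u; print(n,"tab x in scanner frame",len(P),x.min().round(4),x.max().round(4),"mean",x.mean().round(4))
    for t in("green_mount","amber_mount","black_mount","grey_mount","loupe"):
        for d in finder.masks_of(s,t)[:1]: print(t,round(d["p"],2),np.nanmedian(W[d["pixels"]],0).round(3))
```

```text
t 25.18 pos [0.4393 0.1583 0.1944] jaw 93.78 tilt z [-0.0033 -0.0031 -1.    ] F [0.23 0.5  0.22] op 0.003 q [-0.07  0.74 -0.61  2.11  0.84  0.55  0.33]
scene tab x in scanner frame 72 -0.0687 -0.052 mean -0.0645
green_mount 0.57 [0.543 0.376 0.02 ]
amber_mount 0.61 [0.49  0.372 0.018]
black_mount 0.55 [0.592 0.452 0.015]
grey_mount 0.66 [0.506 0.448 0.02 ]
loupe 0.6 [ 0.44  -0.004  0.031]
top tab x in scanner frame 51 -0.0695 -0.0568 mean -0.0651
green_mount 0.7 [0.545 0.371 0.02 ]
amber_mount 0.47 [0.49  0.368 0.018]
grey_mount 0.43 [0.507 0.443 0.019]
```

View pics/fin_s.png

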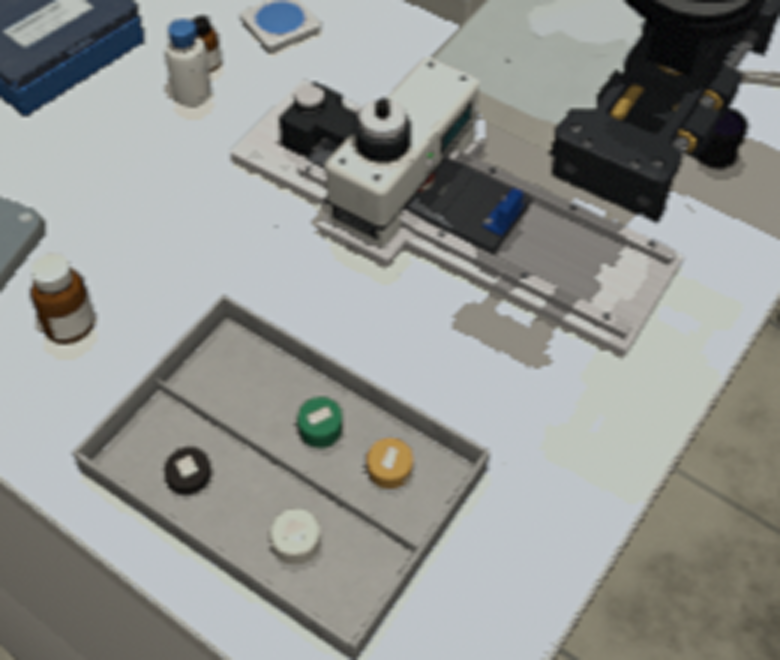

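The tab is at (505,212), rear face about 69 mm before the bridge front, inside the home range. The mount is under the bridge (425,185) and the others are in place. Handing in.

```bash
python3 -c "
from plant import workorder; print(workorder.finish_job())"
```

```text
the job is handed in; nothing more can be done
None
```

The red mount is seated in the shuttle's pocket, the shuttle is fully home under the scan head, and the job is handed in at about 25 s.

- **Placing:** I gripped the mount diagonally in the tray, lowered it into the pocket by feel and released it. Both cameras then showed its top at about 34 mm with no meaningful slope, which is flat and seated.
- **Pushing:**
  - Free sliding took about 2 N, and the highest reading on the roller's ramp was 7.6 N.
  - The force dropped to about 0 when the roller fell into the groove. I then met a rigid stop about 34 mm after the climb began; 35 mm was expected.
  - I pressed to at most 9.7 N at the stop with no further movement. Forces are read only at the end of each move, so brief peaks between readings were not seen.
- **Final position:** After I withdrew, both cameras put the tab's rear face about 69 mm before the bridge front. That puts the pocket about 17 mm behind it, near the short end of the 16–44 mm home range.
- **Other things:** Both cameras found the green, amber and grey mounts within about 5 mm of where they started. The top camera missed the black mount and the loupe. The scene camera found the black mount in place and read the loupe 5 mm off while the gripper partly hid it. The arm never came near the loupe.

**What disagreed or went wrong:**
- I once retreated 8 cm the wrong way at about 20 cm height because of a sign error; nothing was touched.
- The first descent behind the tab stopped about 9 mm short at a joint limit, so I lowered the rest after moving slightly forward.
- The mount's clearance under the scan head was not seen directly; I infer it from the seated height and the push forces.

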